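# Clock a camera coupler into a clamped microscope port

### The arm

A 7-joint arm with a two-finger parallel gripper is mounted at the origin on the work surface. World frame = base frame: x ahead of the robot, y to its left, z up, the work surface at z = 0. Lengths are in m, angles in rad, forces in N, time in s.
With the tool pointing down it reaches from about 0.425 to 0.925 m from the base axis. Payload 6.8 kg.
Tool frame: the origin (TCP) lies on the mounting face of the last link; the fingertips stand 173 mm ahead of it and the grasp point (between the pads) lies 155 mm ahead of it; z points along the fingers, y is the line along which they close (so a half turn about z gives the same grasp; the last joint's range is limited). The gripper opens to 85 mm and grips with 20 to 120 N. Pads are 22 mm wide; open, the fingers measure 114 mm over their backs; the gripper's body (76 mm by 85 mm) begins 54 mm behind the grasp point. The pads swing forward as they close: fully open they stand 13 mm farther back than shut.
Start: joints at [1.037, 0.477, 0.022, 1.555, -0.011, 1.109, -0.083], TCP at [0.279, -0.615, 0.405] pointing down, gripper open.
Joint ranges: [-2.96, 2.96], [-0.34, 2.1], [-1.41, 1.46], [0.24, 2.44], [-1.37, 4.51], [0.17, 1.92], [-2.96, 2.96]. Speed limits (rad/s): [2.39, 2.39, 3.14, 3.14, 3.14, 3.14, 3.14].

### API

Orientations are given as a unit quaternion [w, x, y, z].
In Python, from station import bot gives the robot as it stands. The module is installed in compiled form; this text tells all that it offers.
- The arm moves only by the shell command python3 -m pendant 'ROWS' [FORCE]. ROWS is JSON, a list of rows, each a list of 5 numbers: the finger opening in m, from 0 to 0.0854, then the shift along the tool's x, y, z in m, then the turn about the tool's z in degrees. In form: [[jaw, x, y, z, yaw], ...]. A call has 1 to 12 rows; each row shifts and turns the commanded pose from where the row before left it, along the tool's axes as they then stand; what a row does not reach is not made up. A row lasts 1/12 s, in which the tool goes at most 41.7 mm and 7.16 degrees, less where a joint would pass 70% of its speed; a pose out of reach is approached as far as the arm can. A call with a gripper value outside its range is refused whole. The fingers move at their own pace and stop on an object; FORCE is the grip in N (left out, the last holds). Time passes only in rows, so rows that do not move let the fingers close. It gives the time, the measured TCP pose, the force, the opening and the grip force at its end, in the units of the state.
- bot.get_obs(): the state, without advancing time (a new reading comes with each control period).
- bot.read_camera(name): name is "scene" or "side" or "wrist"; returns (picture, depth): 480x640x3 uint8, blue, green, red; 480x640 float32, m along the optical axis (not along the pixel's ray), 0 where there is no reading.
- bot.camera_model(name): a dict with "intrinsics" (3x3 intrinsics, pixels), "dist_coeffs" ([k1, k2, p1, p2, k3] as OpenCV has them; the pictures are not rectified), "R" (3x3) and "t" (3): a world point X has camera coordinates R X + t. Camera axes: x right, y down, z forward; pixel columns grow to the right and rows downward; lengths in m; the calibration is good to about 2 mm. A picture is of the moment at which its call begins: read the wrist's pose just before it. camera_model takes no time and is no camera call; for the wrist camera it gives the pose at the moment of the call.
- bot.hand_in(): hands the job in; it is judged then, once.
Trained networks look in the newest picture that a camera, given by its name, has taken for a name from the list of things; names that differ only in an ending like _2 or _b are one class to them, and where a whole thing is asked for, a point or a joint stands for the part that bears it (a point fixed in the world has none). Each returns a list of dicts, best first, with "score" (0 to 1); they miss things now and then, are a little off and sometimes report something else, mostly with a low value. They report only what shows in the picture. A call takes as long as a camera call. They do not tell look-alikes from the thing itself.
- bot.boxes_of(name, camera): "at" ([column, row] in pixels, amid what is visible of it).
- bot.trace(name, camera): "mask" (480x640 bool, what is visible of it) and "at" ([column, row] in pixels, amid what is visible of it).
- bot.pinpoint(name, camera): "at" ([column, row] in pixels: a listed point, or the origin of a listed thing).
The state is a dict: "t": time; "q": joint angles; "joint_vel": joint speeds; "joint_torque": joint torques, N m; "eef_pos": TCP position; "tool_rot": TCP orientation; "contact_force": force on the tool from outside, world axes, zero at the start; "torque": the same for the moment, N m; "gripper_width": opening from 0.0 (shut) to 1.0 (fully open); "grasp_force": force on a finger pad.
Only numpy, scipy, OpenCV 4.12 (cv2) and the standard library are available. Lean on these libraries where they do the work, as an engineer would, in place of code of your own. Each camera call takes 0.05 s, during which the arm holds its last target. There are 200 camera calls.

### The job

Pick up the black camera coupler tube and screw it into the white microscope port held in the blue vise: resting it only lightly on the port, turn it clockwise (seen from above) until its two pins drop into the entry slots, then keep turning clockwise as the spring resistance rises and stop with the red pointer at the red mark on the port rim, without turning well past it. Let go so that the coupler stays locked there, and leave the loose specimens and the objective where they are.

Things in the scene. Friction and masses are not known exactly. Their poses are not given: they have to be found in the camera images.
- coupler: Black and silver camera coupler tube, loose, standing upright, 90 mm tall, about 0.18 kg. Origin: centre of its foot, z up its axis. Aluminium spigot 30 mm in diameter to z = 36 mm, its lowest 6 mm tapering to 25 mm; black knurled collar 44 mm in diameter from z = 36 to 52 mm; above it a black block with two flats to z = 90 mm.
- grip_flats (a point): Where to grip the coupler: on its axis, 74 mm above its foot, amid the black block, which is 28 mm across the flats (along the coupler's y) and 36 mm along its x, from 52 to 90 mm above the foot.
- pins (a point): Point on the coupler's axis, 14 mm above its foot, between its two steel pins: 6 mm wide, flat below (underside 3 mm lower than this point) and round above, sticking out along the coupler's +x and -x to 21.5 mm from the axis.
- pointer_tip (a point): End of the coupler's red pointer rod (6 mm thick), 34 mm from the coupler's axis along its +x, 44 mm above its foot.
- port: White microscope camera port, an upright tube 64 mm outside diameter, clamped in a fixed blue bench vise. Origin: on the port's axis at table level, z up, +x towards the red mark. The vise spans 150 mm along x and 100 mm along y, with a screw and handle bar reaching y = -96 mm; jaws 58 mm high.
- rim (a point): Centre of the port's mouth, 70 mm above the table. Bore 33 mm in a steel ring flush with it. Two slots half a turn apart, 9 mm wide, take the pins: one lies between 51 and 101 degrees anticlockwise (from above) of the red mark; it differs each time: find it by feel or sight (pins drop in within about 5 degrees if centred). With pins on the rim the coupler's foot is 59 mm above the table.
- mark (a point): The red index mark on the rim, 27.5 mm from the port's axis along its +x, 70 mm above the table.
- ramp (a point): On the port's axis, 48 mm above the table: top of a spring plunger (5 N preload, 0.5 N per mm) that the foot meets once the pins are in the slots. From some 20 to 35 degrees clockwise of the slot a self-locking ramp draws the coupler down 6.5 mm per radian, resistance rising. At the mark the foot is 2.5 to 8.5 mm below this point. A stop lies 20 degrees or more past the mark.
- specimen_a: Loose round black mounted specimen with a steel face, 31 mm in diameter, 20 mm high; origin centre of underside. Leave alone.
- specimen_b: Loose round black mounted specimen with a copper face, 31 mm in diameter, 20 mm high; origin centre of underside. Leave alone.
- objective: Loose steel microscope objective with a blue band, 29 mm in diameter, 40 mm high, standing; origin centre of underside. Leave alone.
Not all that is in view belongs to the job. There is more than one size of the coupler; the job needs the middle-sized.

How it is judged:
On the way, in this order (a step that is already met when the one before it is completed fails the run):
1. the pins have dropped into the slots: the coupler stands upright in the port with its foot below 52 mm (horizontal distance between coupler and port below 0.004 m and angle between coupler's own z axis and vertical below 0.08 rad and z of coupler in the frame of port below 0.052 m), for 0.1 s.
2. the thread has drawn the coupler down at least 1.2 mm onto the spring, and the pointer has come within 8 degrees of the mark (horizontal distance between coupler and port below 0.004 m and angle between coupler's own z axis and vertical below 0.08 rad and z of coupler in the frame of port below 0.0468 m and x of pointer_tip in the frame of port above 0.025 m and y of pointer_tip in the frame of port below 0.0048 m), for 0.2 s.
At the end, for the whole second after the job is handed in: The coupler stands at rest, released, upright in the port (axis within 4 mm, tilt under 4.5 degrees), threaded down onto the spring (foot below 46.8 mm), its pointer within 8 degrees (4.8 mm) of the red mark; the specimens and the objective are within 15 mm of where they were (all of step 2 and y of pointer_tip in the frame of port above -0.0048 m and linear speed of coupler below 0.01 m/s and angular speed of coupler below 0.1 rad/s and distance of each of specimen_a, specimen_b, objective from where it was at the start of the episode below 0.015 m); the robot touches nothing.
It fails at once if the coupler is pressed on the port with more than 40 N before its pins have dropped in (foot above 52 mm) (z of coupler in the frame of port above 0.052 m and contact force between coupler and port above 40 N).
It fails at once if the coupler is wrenched against the port with more than 70 N (contact force between coupler and port above 70 N).
It fails at once if the threaded coupler is turned more than 15 degrees past the mark (z of coupler in the frame of port below 0.0468 m and x of pointer_tip in the frame of port above 0 m and y of pointer_tip in the frame of port below -0.0088 m).
It fails at once if a specimen or the objective is shoved more than 20 mm or tipped (distance of any of specimen_a, specimen_b, objective from where it was at the start of the episode above 0.02 m or angle between any of specimen_a, specimen_b, objective's own z axis and vertical above 0.5 rad).
It also fails if it takes over 72 s, if anything falls off the work surface, if the arm or the gripper's body presses on something with over 40 N, if the wrist force passes 120 N, or if a joint passes its speed limit or range.

## Working session

There is one attempt and no reset: what is moved stays moved. The work goes in short steps, Python scripts to look and compute and a shell command to move; the robot and the scene stay as the last step left them, time stands still between calls to the robot, and variables do not carry over. Pictures are saved under pics/ and viewed, at most 10 in all, crops included, and the job is handed in when it is done.

```bash
mkdir -p pics
cat > h.py <<'E'
import numpy as np, cv2
from station import bot
def ray(cam,uv,z=None,depth=None):
    m=bot.camera_model(cam);K=np.array(m["intrinsics"]);R=np.array(m["R"]);t=np.array(m["t"])
    p=cv2.undistortPoints(np.array([[uv]],float),K,np.array(m["dist_coeffs"],float))[0,0]
    d=R.T@np.array([p[0],p[1],1.]);c=-R.T@t
    if z is not None: return c+d*(z-c[2])/d[2]
    return c+d*depth
def proj(cam,X):
    m=bot.camera_model(cam)
    return cv2.projectPoints(np.array([X],float),cv2.Rodrigues(np.array(m["R"]))[0],np.array(m["t"],float),np.array(m["intrinsics"]),np.array(m["dist_coeffs"],float))[0][0,0]
E
python3 - <<'E'
from h import *
o=bot.get_obs();print({k:np.round(v,3).tolist() for k,v in o.items()})
H={"grip_flats":None,"pointer_tip":None,"coupler":0,"port":0,"rim":.07,"mark":.07,"specimen_a":0,"objective":0}
ims=[]
for c in ["scene","side"]:
    im,d=bot.read_camera(c);cv2.imwrite(f"pics/{c}0.png",im)
    for n,z in H.items():
        for r in bot.pinpoint(n,c)[:5]:
            u=r["at"];dd=d[min(479,int(u[1])),min(639,int(u[0]))]
            print(c,n,round(r["score"],2),np.round(u),np.round(ray(c,u,z=z),3) if z is not None else '',"dep",np.round(ray(c,u,depth=dd),3))
E
```

```text
{'t': 0.0, 'q': [1.037, 0.478, 0.022, 1.556, -0.012, 1.109, -0.083], 'joint_vel': [0.001, -0.001, 0.002, -0.0, -0.0, -0.0, -0.001], 'joint_torque': [0.0, -59.645, 1.608, -28.119, 0.012, 0.009, 0.0], 'eef_pos': [0.279, -0.614, 0.404], 'tool_rot': [-0.001, 0.977, 0.211, -0.0], 'contact_force': [0.024, -0.789, -0.084], 'torque': [-0.01, -0.002, -0.004], 'grasp_force': 0.0, 'gripper_width': 0.998}
scene grip_flats 0.83 [340. 107.]  dep [0.437 0.339 0.12 ]
scene grip_flats 0.58 [300. 148.]  dep [0.402 0.228 0.062]
scene pointer_tip 0.86 [293. 159.]  dep [0.378 0.231 0.   ]
scene pointer_tip 0.83 [326. 127.]  dep [ 0.384  0.363 -0.002]
scene pointer_tip 0.63 [343. 162.]  dep [0.482 0.292 0.001]
scene coupler 0.78 [340. 139.] [0.435 0.349 0.   ] dep [0.443 0.336 0.017]
scene coupler 0.76 [300. 164.] [0.399 0.23  0.   ] dep [0.403 0.225 0.008]
scene port 0.94 [226. 348.] [ 0.551 -0.226  0.   ] dep [ 0.566 -0.236  0.046]
scene rim 0.97 [221. 334.] [ 0.55  -0.226  0.07 ] dep [ 0.536 -0.217  0.031]
scene rim 0.6 [204. 347.] [ 0.541 -0.262  0.07 ] dep [ 0.522 -0.253  0.021]
scene rim 0.15 [331. 
[... 935 characters left out ...]
p [0.407 0.249 0.065]
side pointer_tip 0.63 [322. 211.]  dep [ 0.554 -0.196  0.018]
side coupler 0.79 [359. 363.] [0.488 0.234 0.   ] dep [0.488 0.25  0.016]
side port 0.94 [322. 212.] [ 0.556 -0.225  0.   ] dep [ 0.554 -0.188  0.019]
side rim 0.68 [323. 182.] [ 0.553 -0.232  0.07 ] dep [ 0.554 -0.252  0.061]
side mark 0.67 [329. 178.] [ 0.541 -0.256  0.07 ] dep [ 0.541 -0.254  0.071]
side specimen_a 0.62 [307. 271.] [0.575 0.01  0.   ] dep [0.573 0.026 0.011]
side specimen_a 0.62 [322. 181.] [ 0.562 -0.405  0.   ] dep [ 0.556 -0.244  0.068]
side specimen_a 0.55 [257. 279.] [0.66  0.039 0.   ] dep [0.657 0.053 0.01 ]
side objective 0.93 [394. 279.] [0.42  0.033 0.   ] dep [0.421 0.036 0.002]
```

View pics/scene0.png

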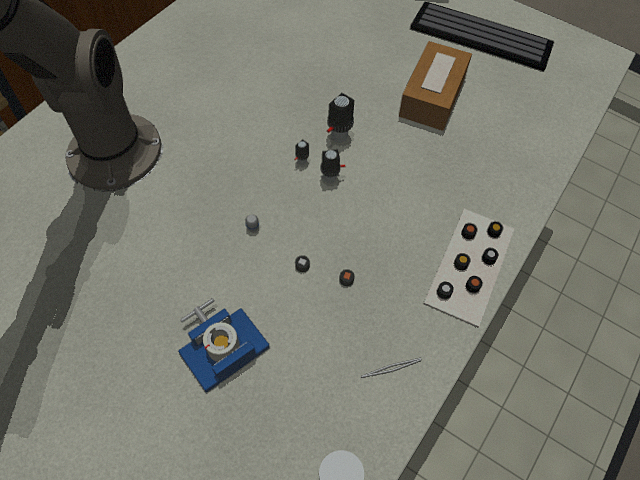

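View pics/side0.png

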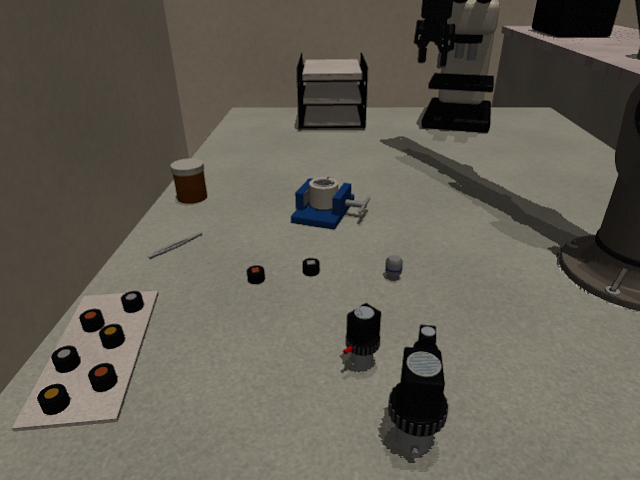

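The scene shows three couplers. The middle-sized one is at scene (331,163) / side (362,330), the small one at (302,150) and the large one at (341,113). The port is at (220,340), with the red mark at (207,345).

```bash
cat >> h.py <<'E'
from scipy.spatial.transform import Rotation as Ro
def tool():
    o=bot.get_obs();w,x,y,z=o["tool_rot"];R=Ro.from_quat([x,y,z,w]).as_matrix();return np.array(o["eef_pos"]),R,o
def yaw(R): return np.degrees(np.arctan2(R[1,1],R[0,1]))
def to(target): # shift in tool axes
    p,R,o=tool();return np.round(R.T@(np.array(target)-p),4)
E
python3 - <<'E'
from h import *
m=bot.camera_model("wrist");R=np.array(m["R"]);c=-R.T@np.array(m["t"]);p,T,o=tool()
print("cam in tool",np.round(T.T@(c-p),3),"axes in tool\n",np.round(T.T@R.T,2),np.round(m["intrinsics"],0),m["dist_coeffs"])
print(to([.551,-.226,.404]),yaw(T))
E
```

```text
cam in tool [ 0.069 -0.     0.031] axes in tool
 [[ 0.   -0.96 -0.27]
 [ 1.    0.    0.  ]
 [ 0.   -0.27  0.96]] [[386.   0. 320.]
 [  0. 386. 240.]
 [  0.   0.   1.]] [-0.05359197  0.          0.          0.          0.        ]
[ 0.4084 -0.2416  0.0007] -65.60352535772824
```

```bash
python3 -m pendant '[[0.085,0.025,-0.015,0,0],[0.085,0.025,-0.015,0,0],[0.085,0.025,-0.015,0,0],[0.085,0.025,-0.015,0,0],[0.085,0.025,-0.015,0,0],[0.085,0.025,-0.015,0,0],[0.085,0.025,-0.015,0,0],[0.085,0.025,-0.015,0,0],[0.085,0.025,-0.015,0,0],[0.085,0.025,-0.015,0,0],[0.085,0.025,-0.015,0,0],[0.085,0.025,-0.015,0,0]]'
python3 -m pendant '[[0.085,0.025,-0.015,0,0],[0.085,0.025,-0.015,0,0],[0.085,0.025,-0.015,0,0],[0.085,0.025,-0.015,0,0],[0.085,0,0,0,0],[0.085,0,0,0,0]]'
python3 - <<'E'
from h import *
p,T,o=tool();print(np.round(p,3),yaw(T),np.round(o["q"],2))
im,d=bot.read_camera("wrist")
for n,z in [("port",0),("rim",.07),("mark",.07)]:
    for r in bot.pinpoint(n,"wrist")[:2]: print(n,r["score"],r["at"],np.round(ray("wrist",r["at"],z=z),4))
u=proj("wrist",[.551,-.226,.07]);print(u)
x,y=np.clip(u.astype(int),70,[570,410]);cv2.imwrite("pics/w1.png",cv2.resize(im[y-70:y+70,x-70:x+70],(560,560),interpolation=cv2.INTER_CUBIC));print(x-70,y-70)
E
```

```text
t: 1.9
eef_pos: [0.4783, -0.3257, 0.4049]
tool_rot: [0.0, 0.977, 0.211, 0.0]
contact_force: [1.1, -0.2, -0.6]
gripper_width: 0.996
grasp_force: 0.0
t: 2.4
eef_pos: [0.545, -0.2289, 0.4048]
tool_rot: [-0.0, 0.977, 0.213, 0.0]
contact_force: [-0.9, -0.7, 0.0]
gripper_width: 0.996
grasp_force: 0.0
[ 0.545 -0.229  0.405] -65.3652090515209 [ 0.41  0.35 -0.15  1.75  0.06  1.05 -0.9 ]
port 0.72 [324.1, 196.5] [ 0.5514 -0.2331  0.    ]
rim 0.91 [325.3, 209.8] [ 0.5521 -0.2333  0.07  ]
mark 0.7 [351.2, 233.6] [ 0.5428 -0.2609  0.07  ]
[316.22677834 207.19879307]
246 137
```

View pics/w1.png

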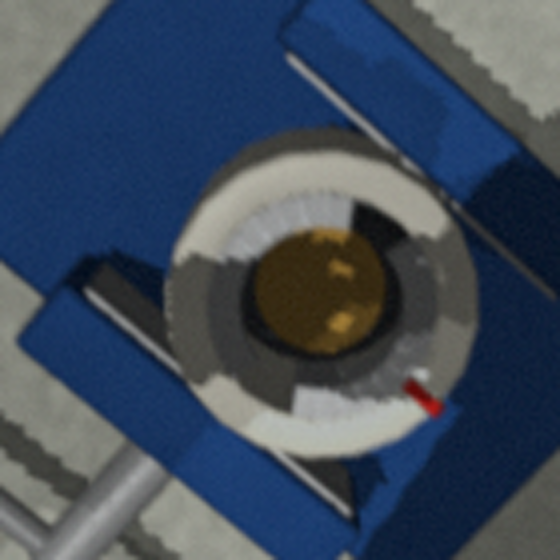

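The picture shows the port centred near wrist pixel (326,213) and the red mark at (352,236). A dark slot notch lies near crop (378,225), roughly 96° anticlockwise of the mark. I'll turn the wrist about half a turn and look again, so the camera bias averages out.

```bash
python3 -m pendant '[[0.085,0,0,0,-7],[0.085,0,0,0,-7],[0.085,0,0,0,-7],[0.085,0,0,0,-7],[0.085,0,0,0,-7],[0.085,0,0,0,-7],[0.085,0,0,0,-7],[0.085,0,0,0,-7],[0.085,0,0,0,-7],[0.085,0,0,0,-7],[0.085,0,0,0,-7],[0.085,0,0,0,-7]]' | tail -1
python3 -m pendant '[[0.085,0,0,0,-7],[0.085,0,0,0,-7],[0.085,0,0,0,-7],[0.085,0,0,0,-7],[0.085,0,0,0,-7],[0.085,0,0,0,-7],[0.085,0,0,0,-7],[0.085,0,0,0,-7],[0.085,0,0,0,-7],[0.085,0,0,0,-7],[0.085,0,0,0,-7],[0.085,0,0,0,-7]]' | tail -1
python3 -m pendant '[[0.085,0,0,0,-6],[0.085,0,0,0,-6],[0.085,0,0,0,0],[0.085,0,0,0,0]]'
python3 - <<'E'
from h import *
p,T,o=tool();print(np.round(p,3),yaw(T),np.round(o["q"],2))
im,d=bot.read_camera("wrist")
for n,z in [("port",0),("rim",.07),("mark",.07)]:
    for r in bot.pinpoint(n,"wrist")[:2]: print(n,r["score"],r["at"],np.round(ray("wrist",r["at"],z=z),4))
u=proj("wrist",[.551,-.23,.07]);print(u)
x,y=np.clip(u.astype(int),70,[570,410]);cv2.imwrite("pics/w2.png",cv2.resize(im[y-70:y+70,x-70:x+70],(560,560),interpolation=cv2.INTER_CUBIC));print(x-70,y-70)
E
```

```text
grasp_force: 0.0
grasp_force: 0.0
t: 4.93
eef_pos: [0.5434, -0.2322, 0.4045]
tool_rot: [-0.0, -0.209, 0.978, -0.0]
contact_force: [0.4, -0.8, -0.2]
gripper_width: 0.999
grasp_force: 0.0
[ 0.543 -0.232  0.405] 114.10284555132147 [ 0.87  0.44 -0.76  1.72  0.33  1.11  2.  ]
port 0.93 [315.3, 209.8] [ 0.5508 -0.2329  0.    ]
rim 0.86 [319.1, 227.7] [ 0.5499 -0.2289  0.07  ]
rim 0.39 [600.1, 199.5] [ 0.4332 -0.0289  0.07  ]
mark 0.68 [292.4, 206.7] [ 0.5431 -0.2553  0.07  ]
[317.19081301 228.1033189 ]
247 158
```

View pics/w2.png

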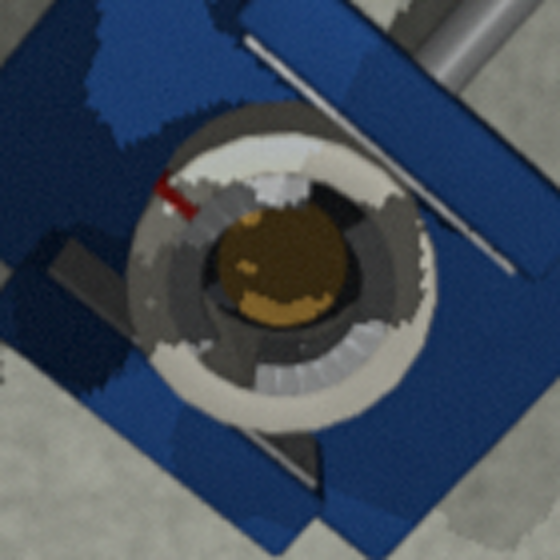

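The second view agrees. The rim centre is near px (318,229) and the mark near crop (177,198). The slots lie at image angle 55°, which is about −11° in the world frame, about 95° anticlockwise of the mark. Next I'll go to the coupler.

Run:
```python
from h import *
for u,n in [((317.9,228.8),'rim'),((247+177/4,158+198/4),'mark')]: print(n,np.round(ray("wrist",u,z=.07),4))
p,T,o=tool();print(to([.486,.240,.405]))
```

```text
rim [ 0.5513 -0.2292  0.07  ]
mark [ 0.5441 -0.2559  0.07  ]
[-1.409e-01  4.533e-01 -4.000e-04]
```

```bash
python3 -m pendant '[[0.085,-0.0088,0.0283,0,0],[0.085,-0.0088,0.0283,0,0],[0.085,-0.0088,0.0283,0,0],[0.085,-0.0088,0.0283,0,0],[0.085,-0.0088,0.0283,0,0],[0.085,-0.0088,0.0283,0,0],[0.085,-0.0088,0.0283,0,0],[0.085,-0.0088,0.0283,0,0],[0.085,-0.0088,0.0283,0,0],[0.085,-0.0088,0.0283,0,0],[0.085,-0.0088,0.0283,0,0],[0.085,-0.0088,0.0283,0,0]]' | tail -1
python3 -m pendant '[[0.06,-0.0088,0.0283,0,0],[0.06,-0.0088,0.0283,0,-4],[0.06,-0.0088,0.0283,0,-4],[0.06,-0.0088,0.0283,0,-4],[0.06,0,0,0,-4],[0.06,0,0,0,0],[0.06,0,0,0,0]]'
python3 - <<'E'
from h import *
p,T,o=tool();print(np.round(p,4),yaw(T),np.round(o["q"],2))
im,d=bot.read_camera("wrist")
for n,z in [("coupler",0),("grip_flats",.074),("pointer_tip",.044),("pins",.014)]:
    for r in bot.pinpoint(n,"wrist")[:3]: print(n,round(r["score"],2),np.round(r["at"]),np.round(ray("wrist",r["at"],z=z),4))
for r in bot.trace("coupler","wrist")[:3]:print(r["at"],r["score"],r["mask"].sum())
cv2.imwrite("pics/w3.png",im[60:400,140:560])
# top face by depth
m=bot.camera_model("wrist");K=np.array(m["intrinsics"]);R=np.array(m["R"]);t=np.array(m["t"])
g=np.stack(np.meshgrid(np.arange(640.),np.arange(480.)),-1).reshape(-1,1,2)
q=cv2.undistortPoints(g,K,np.array(m["dist_coeffs"],float))[:,0];X=np.c_[q,np.ones(len(q))]*d.reshape(-1,1);X=(X-t)@R
s=X[(X[:,2]>.08)&(X[:,2]<.1)&(np.hypot(X[:,0]-.486,X[:,1]-.24)<.04)]
print(len(s),np.median(s[:,2]));print(np.round(cv2.minAreaRect(s[:,:2].astype(np.float32)*1000),1) if 0 else cv2.minAreaRect(s[:,:2].astype(np.float32)*1000))
s=X[(X[:,2]>.03)&(X[:,2]<.06)&(np.hypot(X[:,0]-.486,X[:,1]-.24)<.045)];b,w=cv2.minEnclosingCircle(s[:,:2].astype(np.float32)*1000);print(b,w)
E
```

```text
grasp_force: 0.0
t: 6.72
eef_pos: [0.4792, 0.2382, 0.4045]
tool_rot: [-0.0, -0.344, 0.939, -0.0]
contact_force: [0.3, -0.5, 0.3]
gripper_width: 0.705
grasp_force: 0.0
[0.4792 0.2382 0.4045] 130.24171917868406 [ 0.2   0.4  -0.97  1.84  0.38  1.09  1.36]
coupler 0.94 [374. 141.] [0.401  0.2375 0.    ]
coupler 0.75 [313. 204.] [0.4835 0.2322 0.    ]
coupler 0.61 [443. 243.] [0.4291 0.3584 0.    ]
grip_flats 0.96 [310. 221.] [0.4851 0.2312 0.074 ]
grip_flats 0.9 [380. 144.] [0.4043 0.2337 0.074 ]
grip_flats 0.88 [479. 276.] [0.4299 0.3697 0.074 ]
pointer_tip 0.81 [359. 123.] [0.4011 0.2134 0.044 ]
pointer_tip 0.6 [316. 254.] [0.5102 0.2586 0.044 ]
pointer_tip 0.6 [425. 219.] [0.4236 0.3116 0.044 ]
pins 0.92 [442. 248.] [0.4334 0.3555 0.014 ]
pins 0.87 [375. 142.] [0.4016 0.2373 0.014 ]
pins 0.27 [319. 252.] [0.5144 0.2658 0.014 ]
[379.7, 143.8] 0.94 1404
[314.8, 214.8] 0.82 2532
[471.5, 271.5] 0.69 6668
1736 0.09025247433590934
((483.6396789550781, 234.1614990234375), (36.50697326660156, 27.982330322265625), 44.669281005859375)
(487.8877258300781, 237.82640075683594) 28.523897171020508
```

View pics/w3.png

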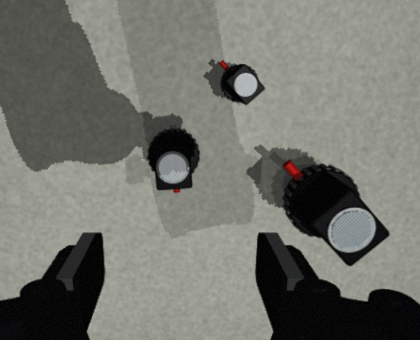

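The middle coupler is at crop (172,165), which is px (312,225). Its top face measures 36.5×28 mm at z=90 mm, matching the spec, with its long axis at 44.7°. The other two are the small and large look-alikes.

```bash
python3 -m pendant '[[0.06,0,0,0,-4.5],[0.06,0,0,0,0]]' >/dev/null
python3 - <<'E'
from h import *
p,T,o=tool();print(p,yaw(T),to([.4846,.2318,.230]))
E
```

```text
[0.47931146 0.2379654  0.40469191] 134.9696155615427 [ 0.0006 -0.0081  0.1747]
```

```bash
python3 -m pendant '[[0.06,0.0006,-0.008,0.02,0],[0.06,0,0,0.025,0],[0.06,0,0,0.025,0],[0.06,0,0,0.025,0],[0.06,0,0,0.02,0],[0.06,0,0,0.02,0],[0.06,0,0,0.02,0],[0.06,0,0,0.013,0],[0.06,0,0,0.0065,0],[0.06,0,0,0,0],[0.06,0,0,0,0]]'
python3 - <<'E'
from h import *
p,T,o=tool();print(p,yaw(T))
im,d=bot.read_camera("wrist");cv2.imwrite("pics/w4.png",im)
E
```

```text
t: 8.1
eef_pos: [0.4846, 0.2326, 0.2307]
tool_rot: [0.0, -0.382, 0.924, 0.0]
contact_force: [0.3, 1.1, 0.4]
gripper_width: 0.698
grasp_force: 0.0
[0.48455679 0.23258006 0.2306837 ] 134.8602840575652
```

View pics/w4.png

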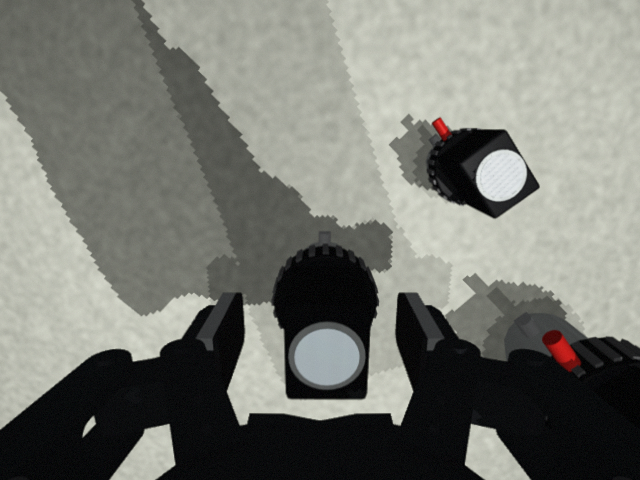

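The block's mid-column is 327 and the fingers' is 320, so the block sits about 2.5 mm off along tool y. I'll centre the gripper and close it.

```bash
python3 -m pendant '[[0.06,0,0.0025,0,0],[0.04,0,0,0,0],[0.02,0,0,0,0],[0.02,0,0,0,0],[0.02,0,0,0,0],[0.02,0,0,0,0],[0.02,0,0,0,0],[0.02,0,0,0,0]]' 90
python3 - <<'E'
from h import *
p,T,o=tool();print(p,yaw(T),o["torque"])
im,d=bot.read_camera("wrist")
m=bot.camera_model("wrist");K=np.array(m["intrinsics"]);R=np.array(m["R"]);t=np.array(m["t"])
g=np.stack(np.meshgrid(np.arange(640.),np.arange(480.)),-1).reshape(-1,1,2)
q=cv2.undistortPoints(g,K,np.array(m["dist_coeffs"],float))[:,0];X=np.c_[q,np.ones(len(q))]*d.reshape(-1,1);X=(X-t)@R
X=(X-p)@T;X*=1000
s=X[(X[:,2]>135)&(X[:,2]<145)&(abs(X[:,0])<35)&(abs(X[:,1])<14)];print(len(s),np.median(s,0),np.percentile(s,[.5,99.5],axis=0))
hs=cv2.inRange(cv2.cvtColor(im,cv2.COLOR_BGR2HSV),(0,0,110),(180,60,255)).reshape(-1)>0
s=s[hs[np.where((X[:,2]>135)&(X[:,2]<145)&(abs(X[:,0])<35)&(abs(X[:,1])<14))[0]]];print(len(s),cv2.minEnclosingCircle(s[:,:2].astype(np.float32)))
E
```

```text
t: 8.82
eef_pos: [0.4829, 0.2344, 0.231]
tool_rot: [0.001, -0.382, 0.924, -0.0]
contact_force: [-1.6, -0.1, 7.0]
gripper_width: 0.316
grasp_force: 88.9
[0.48287727 0.23444256 0.23099695] 134.88979052078815 [-0.18549386  0.14728515  0.0211072 ]
8671 [2.16310646e+00 1.95236715e-02 1.40771599e+02] [[-18.25354896 -13.81851953 135.38426344]
 [ 17.35443785  13.84141965 144.53315488]]
2991 ((-7.4287214279174805, 0.7915006875991821), 17.381881713867188)
```

```bash
python3 -m pendant '[[0.02,0,0,-0.01,0],[0.02,0,0,-0.02,0],[0.02,0,0,-0.03,0],[0.02,0,0,-0.03,0],[0.02,0,0,-0.03,0],[0.02,0,0,-0.01,0],[0.02,0.0124,-0.0241,0,0],[0.02,0.0124,-0.0241,0,0],[0.02,0.0124,-0.0241,0,0],[0.02,0.0124,-0.0241,0,0],[0.02,0.0124,-0.0241,0,0],[0.02,0.0124,-0.0241,0,0]]'
python3 -m pendant '[[0.02,0.0124,-0.0241,0,0],[0.02,0.0124,-0.0241,0,0],[0.02,0.0124,-0.0241,0,0],[0.02,0.0124,-0.0241,0,0],[0.02,0.0124,-0.0241,0,0],[0.02,0.0124,-0.0241,0,0],[0.02,0.0124,-0.0241,0,0],[0.02,0.0124,-0.0241,0,0],[0.02,0.0124,-0.0241,0,0],[0.02,0.0124,-0.0241,0,0],[0.02,0.0124,-0.0241,0,0],[0.02,0.0124,-0.0241,0,0]]'|head -2
python3 -m pendant '[[0.02,0,0,0,6.5],[0.02,0,0,0,6.5],[0.02,0,0,0,6.5],[0.02,0,0,0,6.5],[0.02,0,0,0,6.5],[0.02,0,0,0,6.5],[0.02,0,0,0,0],[0.02,0,0,0,0],[0.02,0,0,0,0],[0.02,0,0,0,0],[0.02,0,0,0,0]]'
cat >> h.py <<'E'
def look(name,save):
    p,T,o=tool();m=bot.camera_model("wrist");im,d=bot.read_camera("wrist");p2=tool()[0]
    print("tcp",np.round(p,4),"moved",np.round(p2-p,4),"yaw",round(yaw(T),1),np.round(o["contact_force"],1),np.round(o["torque"],2))
    cv2.imwrite(save,im);return im,d,p,T
E
python3 - <<'E'
from h import *
im,d,p,T=look("wrist","pics/w5.png")
for n,z in [("rim",.07),("mark",.07),("grip_flats",None)]:
    for r in bot.pinpoint(n,"wrist")[:2]: print(n,round(r["score"],2),np.round(r["at"]),np.round(ray("wrist",r["at"],z=z),4) if z else '')
E
```

```text
t: 9.87
eef_pos: [0.5317, 0.0776, 0.3597]
tool_rot: [-0.001, -0.382, 0.924, -0.0]
contact_force: [0.2, 0.9, -1.7]
gripper_width: 0.314
grasp_force: 88.8
t: 10.87
eef_pos: [0.6304, -0.2322, 0.3594]
t: 11.78
eef_pos: [0.6305, -0.2308, 0.36]
tool_rot: [-0.0, -0.052, 0.999, 0.0]
contact_force: [0.3, -0.2, -2.4]
gripper_width: 0.311
grasp_force: 88.9
tcp [ 0.6305 -0.2308  0.36  ] moved [ 0.     -0.0001  0.0001] yaw 96.0 [ 0.3 -0.2 -2.4] [ 0.04 -0.01 -0.  ]
rim 0.81 [331. 114.] [ 0.5505 -0.2314  0.07  ]
mark 0.76 [295.  98.] [ 0.5427 -0.2556  0.07  ]
grip_flats 0.88 [317. 328.]
```

View pics/w5.png

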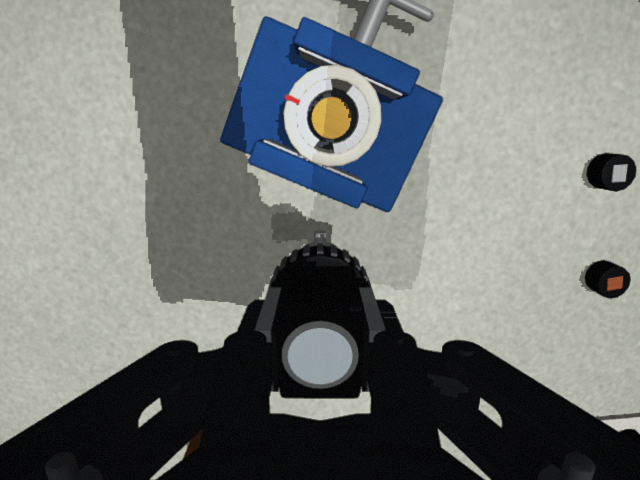

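This view is clear. The rim centre is at (332,115), the mark at (292,99), and the slots are at (341,85) and (325,147).

Run:
```python
from h import *
c=ray("wrist",(332.5,115.5),z=.07)
W={k:ray("wrist",u,z=.07) for k,u in dict(L=(284,115),Rr=(381,115),T=(333,65),B=(333,166),mark=(292,99),s1=(341,85),s2=(325,147)).items()}
for k,v in W.items(): print(k,np.round(v,4),round(np.degrees(np.arctan2(*(v-c)[[1,0]])),1),np.hypot(*(v-c)[:2]))
d=W['s2']-W['s1'];print("c",c,"slot",np.degrees(np.arctan2(d[1],d[0])))
im=cv2.imread("pics/w5.png")
x=cv2.resize(im[55:180,270:395],(600,600),interpolation=cv2.INTER_CUBIC);cv2.imwrite("pics/w5c.png",x)
for X in [(.551,-.2305)]: print(to([*X,.36]))
```

```text
L [ 0.5541 -0.2616  0.07  ] -84.6 0.031210398192479595
Rr [ 0.5475 -0.1995  0.07  ] 96.7 0.031246643346221625
T [ 0.5209 -0.2337  0.07  ] -174.2 0.030475443580628744
B [ 0.5832 -0.2266  0.07  ] 7.0 0.03221270611412681
mark [ 0.5438 -0.2574  0.07  ] -105.4 0.02781017765173175
s1 [ 0.5321 -0.2273  0.07  ] 170.3 0.019323083521436628
s2 [ 0.5714 -0.2332  0.07  ] -7.5 0.02042969931017009
c [ 0.55119043 -0.23057568  0.07      ] slot -8.57571239570315
[0.0791 0.0085 0.0002]
```

View pics/w5c.png

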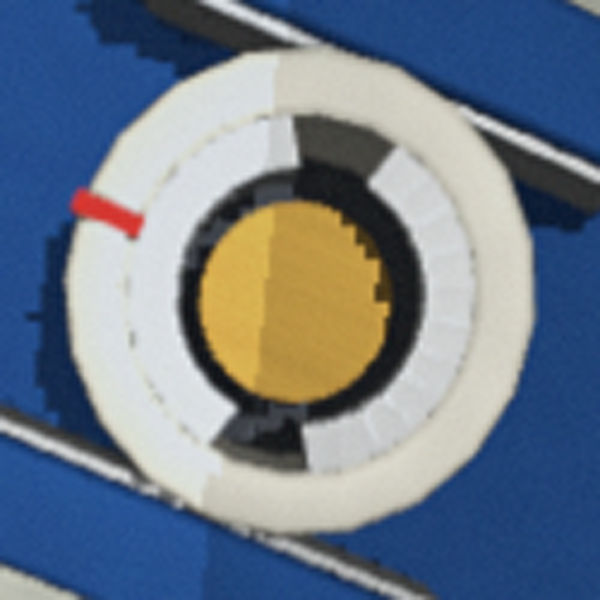

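```bash
python3 -m pendant '[[0.02,0.0131,0.0014,0,0],[0.02,0.0132,0.0014,0,0],[0.02,0.0132,0.0014,0,0],[0.02,0.0132,0.0014,0,0],[0.02,0.0132,0.0014,0,0],[0.02,0.0132,0.0015,0,0],[0.02,0,0,0.02,0],[0.02,0,0,0.02,0],[0.02,0,0,0.012,0],[0.02,0,0,0.003,0],[0.02,0,0,0,0],[0.02,0,0,0,0]]'
python3 - <<'E'
from h import *
p,T,o=tool();print(p,yaw(T),to([.5512,-.2306,.3]),o["torque"])
E
```

```text
t: 12.98
eef_pos: [0.5516, -0.2302, 0.3058]
tool_rot: [0.0, -0.052, 0.999, 0.0]
contact_force: [-0.4, 0.2, -1.7]
gripper_width: 0.313
grasp_force: 89.0
[ 0.55159482 -0.23024054  0.30580648] 95.91698673625763 [ 0.0004 -0.0003  0.0058] [-0.01868803  0.0306315  -0.0107223 ]
```

```bash
python3 -m pendant '[[0.02,0,0,0.003,0],[0.02,0,0,0.003,0],[0.02,0,0,0.003,0],[0.02,0,0,0.002,0],[0.02,0,0,0.001,0],[0.02,0,0,0,0]]'
python3 -m pendant '[[0.02,0,0,0.001,0],[0.02,0,0,0.0008,0],[0.02,0,0,0,0]]'
```

```text
t: 13.48
eef_pos: [0.551, -0.2304, 0.2929]
tool_rot: [-0.0, -0.051, 0.999, 0.0]
contact_force: [-0.2, 0.4, -1.7]
gripper_width: 0.316
grasp_force: 89.0
t: 13.73
eef_pos: [0.551, -0.2304, 0.2913]
tool_rot: [-0.0, -0.051, 0.999, 0.0]
contact_force: [-0.6, 0.2, -0.9]
gripper_width: 0.314
grasp_force: 89.0
```

```bash
python3 -m pendant '[[0.02,0,0,0.0006,0],[0.02,0,0,0.0006,0],[0.02,0,0,0,0]]'
python3 -m pendant '[[0.02,0,0,0.0005,0],[0.02,0,0,0,0]]'
```

```text
t: 13.98
eef_pos: [0.551, -0.2304, 0.2901]
tool_rot: [-0.0, -0.051, 0.999, 0.0]
contact_force: [-0.3, 0.6, -1.4]
gripper_width: 0.311
grasp_force: 89.0
t: 14.15
eef_pos: [0.5511, -0.2304, 0.29]
tool_rot: [0.0, -0.051, 0.999, -0.0]
contact_force: [0.1, 0.5, 0.0]
gripper_width: 0.312
grasp_force: 89.3
```

```bash
python3 -m pendant '[[0.02,0,0,0.0005,0],[0.02,0,0,0,0]]'
python3 -m pendant '[[0.02,0,0,0.0003,1],[0.02,0,0,0,1],[0.02,0,0,0,1],[0.02,0,0,0,0]]'
```

```text
t: 14.32
eef_pos: [0.5512, -0.2303, 0.2898]
tool_rot: [0.0, -0.051, 0.999, -0.0]
contact_force: [-1.6, 0.0, 4.5]
gripper_width: 0.314
grasp_force: 89.9
t: 14.65
eef_pos: [0.5514, -0.2303, 0.2896]
tool_rot: [0.001, -0.025, 1.0, -0.0]
contact_force: [-1.6, 0.5, 5.7]
gripper_width: 0.314
grasp_force: 90.0
```

```bash
for i in 1; do python3 -m pendant '[[0.02,0,0,0,1.5],[0.02,0,0,0,1.5],[0.02,0,0,0,1.5],[0.02,0,0,0,1.5],[0.02,0,0,0,0]]'; done
python3 -m pendant '[[0.02,0,0,0,1.5],[0.02,0,0,0,1.5],[0.02,0,0,0,0]]'
```

```text
t: 15.07
eef_pos: [0.5512, -0.23, 0.2888]
tool_rot: [0.0, 0.028, 1.0, 0.0]
contact_force: [0.4, -0.1, -1.1]
gripper_width: 0.316
grasp_force: 88.9
t: 15.32
eef_pos: [0.5506, -0.2308, 0.2883]
tool_rot: [-0.001, 0.055, 0.999, -0.0]
contact_force: [-0.3, 0.0, -1.4]
gripper_width: 0.313
grasp_force: 88.9
```

The contact force vanished, so the pins are over the slots. I'll lower gently.

```bash
python3 -m pendant '[[0.02,0,0,0.0015,0],[0.02,0,0,0.0015,0],[0.02,0,0,0,0]]'
python3 -m pendant '[[0.02,0,0,0.0015,0.5],[0.02,0,0,0.0015,0.5],[0.02,0,0,0,0]]'
```

```text
t: 15.57
eef_pos: [0.5508, -0.2305, 0.2854]
tool_rot: [-0.0, 0.053, 0.999, 0.0]
contact_force: [-0.1, 0.2, -1.9]
gripper_width: 0.317
grasp_force: 88.9
t: 15.82
eef_pos: [0.5509, -0.2304, 0.2825]
tool_rot: [-0.0, 0.062, 0.998, 0.0]
contact_force: [0.2, -0.8, -1.4]
gripper_width: 0.315
grasp_force: 88.9
```

```bash
python3 -m pendant '[[0.02,0,0,0.0015,0],[0.02,0,0,0.0015,0],[0.02,0,0,0,0]]'
python3 -m pendant '[[0.02,0,0,0.001,0],[0.02,0,0,0.0005,0],[0.02,0,0,0,0]]'
```

```text
t: 16.07
eef_pos: [0.5509, -0.2304, 0.2796]
tool_rot: [-0.0, 0.062, 0.998, 0.0]
contact_force: [-0.3, -0.8, -2.2]
gripper_width: 0.314
grasp_force: 88.9
t: 16.32
eef_pos: [0.5512, -0.2303, 0.2788]
tool_rot: [0.0, 0.062, 0.998, -0.0]
contact_force: [-0.8, 0.5, 1.9]
gripper_width: 0.315
grasp_force: 89.4
```

```bash
cat > s.py <<'E'
from h import *
p,T,o=tool();print("ptr",round(yaw(T)-90,1),"foot",round(p[2]*1e3-230.8,2),np.round(o["contact_force"],1),"Tz",np.round(o["torque"],2))
E
python3 -m pendant '[[0.02,0,0,0.0005,0],[0.02,0,0,0,2],[0.02,0,0,0,2],[0.02,0,0,0,2],[0.02,0,0,0,0]]' >/dev/null; python3 s.py
python3 -m pendant '[[0.02,0,0,0,2],[0.02,0,0,0,2],[0.02,0,0,0,2],[0.02,0,0,0,0]]' >/dev/null; python3 s.py
```

```text
ptr -13.2 foot 47.6 [-0.9  1.2  3. ] Tz [ 0.08  0.19 -0.01]
ptr -19.1 foot 47.52 [-0.   0.4  3.6] Tz [ 0.05  0.03 -0.01]
```

```bash
python3 -m pendant '[[0.02,0,0,0,2],[0.02,0,0,0,2],[0.02,0,0,0,2],[0.02,0,0,0,0]]' >/dev/null; python3 s.py
python3 -m pendant '[[0.02,0,0,0,2],[0.02,0,0,0,2],[0.02,0,0,0,0]]' >/dev/null; python3 s.py
python3 -m pendant '[[0.02,0,0,0,2],[0.02,0,0,0,2],[0.02,0,0,0,0]]' >/dev/null; python3 s.py
```

```text
ptr -25.1 foot 47.47 [0.8 1.2 2.5] Tz [ 0.12 -0.01 -0.02]
ptr -29.0 foot 47.38 [0.2 0.9 3.5] Tz [ 0.11 -0.06  0.01]
ptr -33.0 foot 47.34 [1.  0.7 4.3] Tz [ 0.1  -0.05 -0.02]
```

```bash
python3 -m pendant '[[0.02,0,0,0,2],[0.02,0,0,0,2],[0.02,0,0,0,0]]' >/dev/null; python3 s.py
python3 -m pendant '[[0.02,0,0,0.0002,2],[0.02,0,0,0.0002,2],[0.02,0,0,0,0]]' >/dev/null; python3 s.py
python3 -m pendant '[[0.02,0,0,0.0002,2],[0.02,0,0,0.0002,2],[0.02,0,0,0,0]]' >/dev/null; python3 s.py
```

```text
ptr -37.0 foot 47.27 [0.  0.3 3.6] Tz [ 0.05 -0.1  -0.01]
ptr -41.0 foot 46.83 [-0.3  0.5  3.5] Tz [ 0.1  -0.12 -0.05]
ptr -45.0 foot 46.42 [ 0.1 -0.2  3.9] Tz [ 0.07 -0.02 -0.04]
```

```bash
python3 -m pendant '[[0.02,0,0,0.0002,2],[0.02,0,0,0.0002,2],[0.02,0,0,0.0002,2],[0.02,0,0,0.0002,2],[0.02,0,0,0,0]]' >/dev/null; python3 s.py
python3 -m pendant '[[0.02,0,0,0.0002,2],[0.02,0,0,0.0002,2],[0.02,0,0,0.0002,2],[0.02,0,0,0.0002,2],[0.02,0,0,0,0]]' >/dev/null; python3 s.py
```

```text
ptr -53.0 foot 45.66 [-0.1  0.2  3.9] Tz [ 0.07 -0.05 -0.06]
ptr -61.0 foot 44.86 [-0.2  0.7  4.8] Tz [ 0.15 -0.07 -0.01]
```

```bash
python3 -m pendant '[[0.02,0,0,0.0002,2],[0.02,0,0,0.0002,2],[0.02,0,0,0.0002,2],[0.02,0,0,0.0002,2],[0.02,0,0,0,0]]' >/dev/null; python3 s.py
python3 -m pendant '[[0.02,0,0,0.0002,2],[0.02,0,0,0.0002,2],[0.02,0,0,0.0002,2],[0.02,0,0,0.0002,2],[0.02,0,0,0,0]]' >/dev/null; python3 s.py
python3 -m pendant '[[0.02,0,0,0.0002,2],[0.02,0,0,0.0002,2],[0.02,0,0,0.0002,2],[0.02,0,0,0.0002,2],[0.02,0,0,0,0]]' >/dev/null; python3 s.py
```

```text
ptr -69.0 foot 44.1 [-0.5 -0.6  5.2] Tz [ 0.09 -0.08 -0.  ]
ptr -77.0 foot 43.28 [0.9 0.8 4.3] Tz [ 0.07 -0.2  -0.02]
ptr -85.0 foot 42.47 [ 2.3 -0.4  4.6] Tz [ 0.02 -0.42  0.04]
```

```bash
python3 -m pendant '[[0.02,0,0,0.0001,2],[0.02,0,0,0.0001,2],[0.02,0,0,0.0001,2],[0.02,0,0,0.0001,2],[0.02,0,0,0,0]]' >/dev/null; python3 s.py
python3 -m pendant '[[0.02,0,0,0.0001,2],[0.02,0,0,0.0001,2],[0.02,0,0,0.0001,2],[0.02,0,0,0.0001,2],[0.02,0,0,0,0]]' >/dev/null; python3 s.py
```

```text
ptr -93.0 foot 41.82 [2.9 0.3 0.9] Tz [-0.01 -0.8   0.  ]
ptr -101.0 foot 41.02 [ 5.1 -0.4 -4.8] Tz [-0.18 -1.44  0.02]
```

```bash
python3 -m pendant '[[0.02,0,0,0.0002,2],[0.02,0,0,0.0002,2.5],[0.02,0,0,0.0002,0],[0.02,0,0,0,0]]' >/dev/null; python3 s.py
python3 - <<'E'
from h import *
for c in ["scene","side","wrist"]:
    im,d=bot.read_camera(c)
    for n,z in [("pointer_tip",.085),("mark",.07)]:
        for r in bot.pinpoint(n,c)[:2]: print(c,n,round(r["score"],2),np.round(r["at"]),np.round(ray(c,r["at"],z=z),4))
    if c=="scene": cv2.imwrite("pics/s2.png",cv2.resize(im[290:400,170:280],(550,550),interpolation=cv2.INTER_CUBIC))
E
```

```text
ptr -105.4 foot 40.55 [ 5.1 -0.9 -5.6] Tz [-0.22 -1.54 -0.  ]
scene pointer_tip 0.88 [332. 130.] [0.4428 0.2985 0.085 ]
scene pointer_tip 0.7 [292. 158.] [0.4175 0.1788 0.085 ]
scene mark 0.77 [207. 347.] [ 0.5453 -0.26    0.07  ]
scene mark 0.53 [219. 335.] [ 0.5476 -0.228   0.07  ]
side pointer_tip 0.7 [326. 166.] [ 0.5486 -0.2876  0.085 ]
side pointer_tip 0.59 [423. 336.] [0.4135 0.2718 0.085 ]
side mark 0.63 [330. 177.] [ 0.5396 -0.2614  0.07  ]
```

View pics/s2.png

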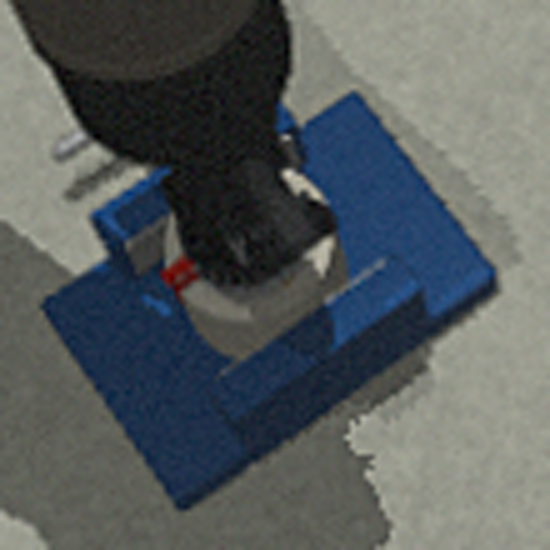

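The red pointer sits over the mark at crop (182,275). I'll release and retreat.

```bash
python3 -m pendant '[[0.03,0,0,0,0],[0.035,0,0,0,0],[0.045,0,0,0,0],[0.055,0,0,0,0],[0.06,0,0,0,0],[0.06,0,0,0,0],[0.06,0,0,-0.01,0],[0.06,0,0,-0.025,0],[0.06,0,0,-0.03,0],[0.06,0,0,-0.03,0],[0.06,0,0,-0.03,0],[0.06,0,0,0,0]]'
python3 -m pendant '[[0.06,-0.02,0,-0.02,0],[0.06,-0.02,0,-0.02,0],[0.06,-0.02,0,-0.01,0],[0.06,0,0,0,0],[0.06,0,0,0,0],[0.06,0,0,0,0]]'
python3 - <<'E'
from h import *
im,d,p,T=look("wrist","pics/w6.png")
for n,z in [("pointer_tip",.085),("mark",.07),("grip_flats",.115)]:
    for r in bot.pinpoint(n,"wrist")[:2]: print(n,round(r["score"],2),np.round(r["at"]),np.round(ray("wrist",r["at"],z=z),4))
m=bot.camera_model("wrist");K=np.array(m["intrinsics"]);R=np.array(m["R"]);t=np.array(m["t"])
g=np.stack(np.meshgrid(np.arange(640.),np.arange(480.)),-1).reshape(-1,1,2)
q=cv2.undistortPoints(g,K,np.array(m["dist_coeffs"],float))[:,0];X=np.c_[q,np.ones(len(q))]*d.reshape(-1,1);X=(X-t)@R
s=X[(X[:,2]>.12)&(X[:,2]<.145)&(np.hypot(X[:,0]-.551,X[:,1]+.23)<.04)]
print(len(s),np.median(s[:,2]),cv2.minAreaRect(s[:,:2].astype(np.float32)*1000))
x,y=np.clip(proj("wrist",[.551,-.23,.1]).astype(int),100,[540,380]);cv2.imwrite("pics/w6c.png",cv2.resize(im[y-100:y+100,x-100:x+100],(600,600)))
E
```

```text
t: 23.35
eef_pos: [0.5527, -0.2307, 0.4042]
tool_rot: [0.005, 0.797, 0.605, 0.003]
contact_force: [2.2, 0.7, 1.0]
gripper_width: 0.704
grasp_force: 0.0
t: 23.85
eef_pos: [0.5349, -0.2874, 0.4465]
tool_rot: [-0.0, 0.796, 0.605, 0.0]
contact_force: [0.3, -0.6, -0.1]
gripper_width: 0.703
grasp_force: 0.0
tcp [ 0.5349 -0.2874  0.4465] moved [ 0.0002  0.0005 -0.0003] yaw -15.6 [ 0.3 -0.6 -0.1] [ 0.02 -0.01  0.02]
pointer_tip 0.82 [320. 188.] [ 0.541  -0.2652  0.085 ]
mark 0.81 [323. 171.] [ 0.5467 -0.254   0.07  ]
grip_flats 0.7 [318. 143.] [ 0.5497 -0.2284  0.115 ]
1901 0.12999382198503087 ((550.7756958007812, -231.04293823242188), (35.001033782958984, 28.15623664855957), 74.5915298461914)
```

View pics/w6c.png

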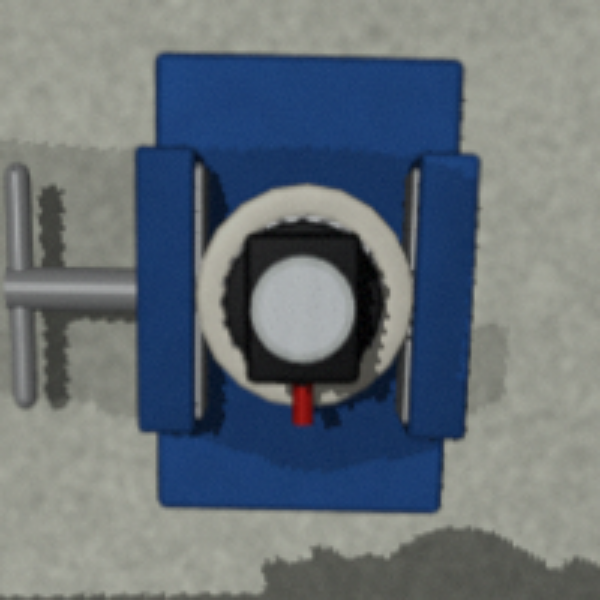

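The coupler stands centred with its top at 130 mm (foot about 40 mm). Its pointer, at crop (303,405), covers the mark and lines up with the vise axis.

```bash
python3 -c "
from station import bot
print(bot.hand_in())"
```

```text
the job is handed in; nothing more can be done
None
```

The middle-sized coupler is threaded into the port and released, with its pointer over the red mark (at about −105.4°, against about −106° measured for the mark) and its foot at about 40 mm; I have handed the job in, but no verdict was returned.

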